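# Release the latched lamp key on the microscope control box

### The arm

A 6-joint arm with a two-finger parallel gripper is mounted at the origin on the work surface. World frame = base frame: x ahead of the robot, y to its left, z up, the work surface at z = 0. Lengths are in mm, angles in rad, forces in N, time in s.
With the tool pointing down it reaches from about 400 to 925 mm from the base axis. Payload 12.5 kg.
Tool frame: the origin (TCP) lies at the centre of the arm's flange, where the gripper is bolted on; the fingertips stand 190 mm ahead of it and the grasp point (between the pads) lies 171 mm ahead of it; z points along the fingers, y is the direction in which the jaws open and shut (so a half turn about z gives the same grasp; the last joint's range is limited). The gripper opens to 95 mm and grips with 3 to 60 N. Pads are 20 mm wide; open, the fingers measure 119 mm over their backs; the gripper's body (75 mm by 180 mm) begins 59 mm behind the grasp point.
Start: joints at [-1.26, 0.491, 1.559, -0, 1.092, -0.106], TCP at [253.041, -571.485, 404.761] pointing down, gripper open.
Joint ranges: [-3.1, 3.1], [-0.84, 2.19], [0.05, 2.79], [-1.13, 4.28], [0.06, 2.93], [-2.69, 2.69]. Speed limits (rad/s): [2.22, 2.22, 2.79, 3.14, 3.14, 3.14].

### API

Orientations are given as [roll, pitch, yaw] about the fixed x, y, z axes, in that order (R = Rz(yaw) Ry(pitch) Rx(roll)).
In Python, from cell import env, optics gives the robot as it stands.
- The arm moves only by the tool apply_moves, never from a script. Its argument "commands" is a list of rows, each a list of 7 numbers: the turn, a rotation vector about the tool's x, y, z in degrees, then the shift along the tool's x, y, z in m, then the finger opening in m, from 0 to 0.0951. A call has 1 to 5 rows; each row shifts and turns the commanded pose from where the row before left it, along the tool's axes as they then stand; what a row does not reach is not made up. A row lasts 1/12 s, in which the tool goes at most 41.7 mm and 7.16 degrees, less where a joint would pass 70% of its speed; a pose out of reach is approached as far as the arm can. A call with a gripper value outside its range is refused whole. The fingers move at their own pace and stop on an object; the grip force is fixed at half the most. Time passes only in rows, so rows that do not move let the fingers close. It gives the time, the measured TCP pose, the force and the opening at its end, in the units of the state.
- env.state(): the state, without advancing time (a new reading comes with each control period).
- optics.read_camera(name): name is "scene" or "top" or "wrist"; returns a dict with "color" (420x560x3 uint8, red, green, blue), "fx", "fy", "cx", "cy" (pixels), "distortion" ([k1, k2, p1, p2, k3] as OpenCV has them; the pictures are not rectified), "eye" and "rotation" of the camera in the world; the wrist camera has in their place "T_tool_cam" (4x4, takes a point from camera to tool coordinates, whose origin is the TCP and whose axes are the flange's). Camera axes: x right, y up, looking along -z (the intrinsics and any distortion apply to the point x, -y, -z); pixel columns grow to the right and rows downward; lengths in mm; the calibration is good to about 2 mm. A picture is of the moment at which its call begins: read the wrist's pose just before it. There is no depth.
- env.job_done(): hands the job in, once; it reports no verdict.
The state is a dict: "t": time; "joints": joint angles; "qvel": joint speeds; "tau": joint torques, N m; "eef_pos": TCP position; "tcp_rot": TCP orientation; "ft_force": force on the tool from outside, world axes, zero at the start; "moment": the same for the moment, N m; "opening": opening from 0.0 (shut) to 1.0 (fully open).
Only numpy, scipy, OpenCV 4.12 (cv2) and the standard library are available. Lean on these libraries where they do the work, as an engineer would, in place of code of your own. Each camera call takes 0.05 s, during which the arm holds its last target. There are 200 camera calls.

### The job

One of the four identical keys on the microscope's lamp control box has been left latched down. Tap each key lightly with the fingertips, one after another from the leftmost to the one next to the dial, without pushing any of them in, to feel which one is already down; then press that key all the way in and let it spring up, so that all four keys stand up. Do not push in any of the other keys, and leave the things on and around the box where they are: nothing is to be picked up.

Things in the scene. Friction and masses are not known exactly. Their poses are not given: they have to be found in the camera images.
- console: light grey lamp control box, 160 (x) x 300 (y) x 60 mm high, fixed to the bench. Origin: centre of its underside; x points to its back, away from the robot, y to its left end as the robot sees it. Four keys stand in a straight row on its flat top near the front edge (x = -35 mm; y = +104, +52, 0, -52 mm); right of the fourth, at y = -115 mm, is a round black dial, 38 mm across, 18 mm high, not used
- cap_1: cap of the first: the leftmost as the robot sees the box, farthest from the dial, key 1. Identical plain white square caps 24 x 24 mm, 52 mm apart centre to centre. Origin: centre of the cap's top face, axes as the box's. The top face stands 10 mm above the box when the key is up, 5 mm when it is latched down and 2 mm when pushed fully in
- key_1 (a joint): how far key 1 is down, m: 0 up, 0.005 latched, 0.0078 fully in. An up key gives from about 1.8 N, plus 0.4 N per mm. A latched key is firm below about 3.8 N; pushed fully in (about 5 N) and let go, it unlatches, springs up and does not latch again. Which key is latched changes from run to run
- cap_2: cap of the second, key 2. Identical plain white square caps 24 x 24 mm, 52 mm apart centre to centre. Origin: centre of the cap's top face, axes as the box's. The top face stands 10 mm above the box when the key is up, 5 mm when it is latched down and 2 mm when pushed fully in
- key_2 (a joint): how far key 2 is down, m: 0 up, 0.005 latched, 0.0078 fully in. An up key gives from about 1.8 N, plus 0.4 N per mm. A latched key is firm below about 3.8 N; pushed fully in (about 5 N) and let go, it unlatches, springs up and does not latch again. Which key is latched changes from run to run
- cap_3: cap of the third, key 3. Identical plain white square caps 24 x 24 mm, 52 mm apart centre to centre. Origin: centre of the cap's top face, axes as the box's. The top face stands 10 mm above the box when the key is up, 5 mm when it is latched down and 2 mm when pushed fully in
- key_3 (a joint): how far key 3 is down, m: 0 up, 0.005 latched, 0.0078 fully in. An up key gives from about 1.8 N, plus 0.4 N per mm. A latched key is firm below about 3.8 N; pushed fully in (about 5 N) and let go, it unlatches, springs up and does not latch again. Which key is latched changes from run to run
- cap_4: cap of the fourth: the one next to the dial, key 4. Identical plain white square caps 24 x 24 mm, 52 mm apart centre to centre. Origin: centre of the cap's top face, axes as the box's. The top face stands 10 mm above the box when the key is up, 5 mm when it is latched down and 2 mm when pushed fully in
- key_4 (a joint): how far key 4 is down, m: 0 up, 0.005 latched, 0.0078 fully in. An up key gives from about 1.8 N, plus 0.4 N per mm. A latched key is firm below about 3.8 N; pushed fully in (about 5 N) and let go, it unlatches, springs up and does not latch again. Which key is latched changes from run to run
- dish: small round lidded dish, 60 mm across, 16 mm high, standing on the back half of the control box. Bystander. Origin: centre of its underside
- vial: small amber vial with white cap, 25 mm across, 34 mm high, standing on the back half of the control box. Bystander. Origin: centre of its underside
- marker: marker pen lying on the bench in front of the control box, about 136 mm long, 12 mm thick. Bystander. Origin: centre of its underside (of the barrel)
- tip_box: pipette tip box with clear lid, 78 x 118 x 53 mm, on the bench to the left of the control box. Bystander. Origin: centre of its underside
- reagent: reagent jar with blue cap, 60 mm across, 85 mm high, on the bench to the right of the control box. Bystander. Origin: centre of its underside
- big_dish: round lidded dish, 90 mm across, 18 mm high, on the bench to the right of the control box. Bystander. Origin: centre of its underside
- phone: phone, 72 x 150 x 9 mm, lying on the bench to the left, nearer the robot than the tip box. Bystander. Origin: centre of its underside

How it is judged (in metres and radians):
On the way, in this order (a step that is already met when the one before it is completed fails the run):
1. the first (leftmost) key is tapped (contact force between the fingers and cap_1 above 0.3 N).
2. the second key is tapped (contact force between the fingers and cap_2 above 0.3 N).
3. the third key is tapped (contact force between the fingers and cap_3 above 0.3 N).
4. the fourth key is tapped (contact force between the fingers and cap_4 above 0.3 N).
5. then the latched key is pushed fully in (value of joint any of key_1, key_2, key_3, key_4 above 0.006 m).
At the end, for the whole second after the job is handed in: all four keys are up (each within 1.5 mm of its top position) and at rest, and none of the seven loose things is more than 15 mm from where it stood (value of joint each of key_1, key_2, key_3, key_4 below 0.0015 m and velocity of joint each of key_1, key_2, key_3, key_4 below 0.01 m/s and distance of each of dish, vial, marker, tip_box, reagent, big_dish, phone from where it was at the start of the episode below 0.015 m); the robot touches nothing.
It fails at once if a key that was up at the start is pushed more than 4 mm down ((value of joint key_1 above 0.004 m and distance of cap_1 from where it was at the start of the episode above 0.0039 m) or (value of joint key_2 above 0.004 m and distance of cap_2 from where it was at the start of the episode above 0.0039 m) or (value of joint key_3 above 0.004 m and distance of cap_3 from where it was at the start of the episode above 0.0039 m) or (value of joint key_4 above 0.004 m and distance of cap_4 from where it was at the start of the episode above 0.0039 m)).
It fails at once if one of the loose things is shoved, lifted or carried (more than 15 mm) (distance of any of dish, vial, marker, tip_box, reagent, big_dish, phone from where it was at the start of the episode above 0.015 m).
It also fails if it takes over 54 s, if anything falls off the work surface, if the arm or the gripper's body presses on something with over 40 N, if the wrist force passes 120 N, or if a joint passes its speed limit or range.

## Working session

There is one attempt and no reset: what is moved stays moved. The work goes in short steps, Python scripts to look and compute and a tool call to move; the robot and the scene stay as the last step left them, time stands still between calls to the robot, and variables do not carry over. Pictures are saved under pics/ and viewed, about 8 in all and at most 12, crops included, and the job is handed in when it is done.

Besides the shell and the picture viewer there is one more tool, called after "Request:" as name([rows], argument=value, ...), one row to a line, values as JSON. apply_moves: Moves the arm, as the interface text tells. Its arguments: {"type":"object","properties":{"commands":{"type":"array","items":{"type":"array","items":{"type":"number"}}}},"required":["commands"]}

```bash
mkdir -p pics; ls; python3 - <<'E'
from cell import env,optics
import cv2
print(env.state())
for n in("top","scene"):
    c=optics.read_camera(n); cv2.imwrite(f"pics/{n}0.png",c["color"][:,:,::-1])
    print(n,{k:v for k,v in c.items() if k!="color"})
E
```

```text
pics
{'t': 0.0, 'joints': array([-1.25957424e+00,  4.91536615e-01,  1.55947309e+00,  5.57940303e-05,
        1.09166095e+00, -1.05643454e-01]), 'qvel': array([-2.30946865e-03,  4.57230239e-04,  1.00433742e-03, -4.75746236e-05,
       -1.88335330e-03, -1.90797970e-04]), 'tau': array([ 3.04905610e-03, -6.12648225e+01, -2.58179837e+01,  6.93524955e-02,
        4.82367596e-02, -1.13574099e-04]), 'eef_pos': array([ 253.04717162, -571.43709431,  404.16774441]), 'tcp_rot': array([-3.14052589e+00, -1.62879088e-04,  4.16839708e-01]), 'ft_force': array([-0.23311471, -0.89656994, -0.28398766]), 'moment': array([ 0.03663572,  0.03163373, -0.03894329]), 'opening': 0.998657153429961}
top {'fx': 454.0741239454791, 'fy': 454.0741239454791, 'cx': 286.53458091274274, 'cy': 211.60791904147845, 'distortion': array([-0.10060433,  0.        ,  0.        ,  0.        ,  0.        ]), 'eye': array([ 385.37872262,   56.18788216, 1126.88588169]), 'rotation': array([ 0.17947305, -0.01495869, -1.55124965])}
scene {'fx': 433.0403038402558, 'fy': 433.0403038402558, 'cx': 274.5244855095828, 'cy': 212.98511553663207, 'distortion': array([-0.0447315,  0.       ,  0.       ,  0.       ,  0.       ]), 'eye': array([994.77424916, 224.83244365, 820.98022729]), 'rotation': array([ 0.55668356, -0.01408095,  2.0201403 ])}
```

View pics/top0.png

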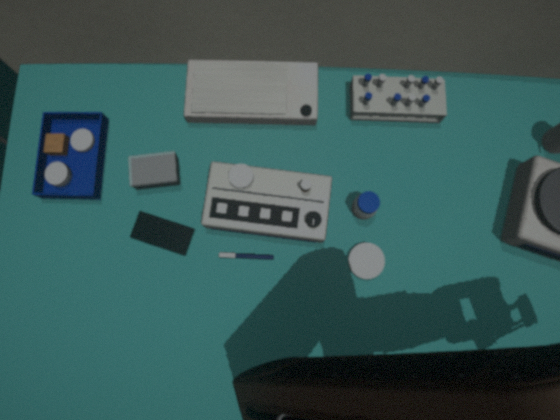

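View pics/scene0.png

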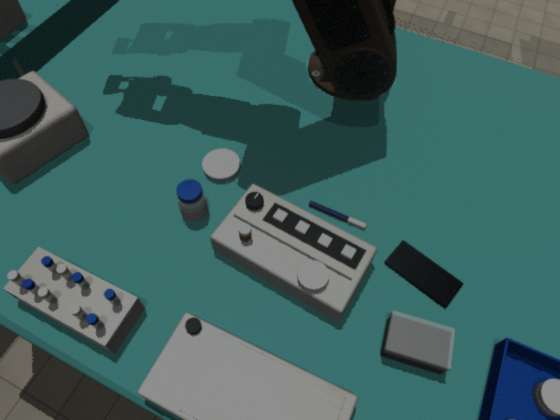

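The top view shows caps 1–4 near (222,208), (244,211), (265,214) and (287,216), with the dial at (313,219). The scene view confirms the layout. Next I'll measure the cap positions.

```bash
cat > h.py <<'E'
import numpy as np,cv2
from scipy.spatial.transform import Rotation as R
from cell import env,optics
def K(c): return np.array([[c["fx"],0,c["cx"]],[0,c["fy"],c["cy"]],[0,0,1]])
def rot(c): return R.from_euler("xyz",c["rotation"]).as_matrix()
def plane(c,uv,z):
    p=cv2.undistortPoints(np.array(uv,float).reshape(-1,1,2),K(c),c["distortion"])[:,0]
    d=np.c_[p[:,0],-p[:,1],-np.ones(len(p))]@rot(c).T
    return c["eye"]+d*((z-c["eye"][2])/d[:,2])[:,None]
def caps(c,seeds,r=9):
    g=cv2.cvtColor(c["color"],cv2.COLOR_RGB2GRAY).astype(float); out=[]
    for u,v in seeds:
        a=g[v-r:v+r+1,u-r:u+r+1]; t=(np.percentile(a,10)+np.percentile(a,95))/2
        n,l,s,ce=cv2.connectedComponentsWithStats((a>t).astype(np.uint8)); i=l[r,r]
        m=l==i; vv,uu=np.nonzero(m); out.append((uu.mean()+u-r,vv.mean()+v-r)); print("area",s[i,4],end=" ")
    print(); return out
E
python3 - <<'E'
from h import *
loc=np.array([[-35,104],[-35,52],[-35,0],[-35,-52]])
for n,s in (("top",[(222,208),(244,211),(265,214),(287,216)]),("scene",[(346,252),(324,240),(302,228),(280,215)])):
    c=optics.read_camera(n); uv=caps(c,s); P=plane(c,uv,70); print(n,np.round(uv,1).tolist()); print(P.round(1)[:,:2].tolist(), np.linalg.norm(np.diff(P,axis=0),axis=1))
    q=loc-loc.mean(0); w=P[:,:2]-P[:,:2].mean(0)
    yaw=np.arctan2((q[:,0]*w[:,1]-q[:,1]*w[:,0]).sum(),(q*w).sum()); M=np.array([[np.cos(yaw),-np.sin(yaw)],[np.sin(yaw),np.cos(yaw)]])
    t=P[:,:2].mean(0)-M@loc.mean(0); print("yaw",yaw,"t",t,"fit",(loc@M.T+t).round(1).tolist())
E
```

```text
area 100 area 99 area 100 area 98 
top [[221.4, 207.6], [243.1, 210.6], [264.7, 213.0], [286.5, 215.9]]
[[583.6, 198.7], [577.6, 147.0], [572.9, 95.7], [567.1, 44.0]] [52.05222312 51.56620963 52.01618625]
yaw -0.10447008553715104 t [607.3960275   91.82665004] fit [[583.4, 198.9], [578.0, 147.2], [572.6, 95.5], [567.2, 43.8]]
area 136 area 127 area 122 area 119 
scene [[348.2, 251.1], [324.4, 239.7], [302.0, 226.4], [279.9, 214.7]]
[[584.4, 197.8], [581.4, 146.6], [573.5, 94.5], [568.0, 43.1]] [51.27472976 52.66482824 51.7510391 ]
yaw -0.10999536888762211 t [608.76487689  90.79754187] fit [[585.4, 198.0], [579.7, 146.3], [574.0, 94.6], [568.3, 43.0]]
```

Request:
apply_moves([
  [0,0,6,0,0,0,0],
  [0,0,6,0,0,0,0],
  [0,0,6,0,0,0,0],
  [0,0,6,0,0,0,0],
  [0,0,6,0,0,0,0],
])

```text
t: 0.62
eef_pos: [253.0, -571.5, 404.6]
tcp_rot: [-3.141, 0.0, -0.112]
ft_force: [0.6, 0.1, -0.8]
opening: 0.705
```

```bash
cat >> h.py <<'E'
CAPS=np.array([[584.2,198.5],[578.7,146.8],[573.2,95.1],[567.7,43.4]])
def go(x,y,z):
    s=env.state(); M=R.from_euler("xyz",s["tcp_rot"]).as_matrix()
    print("pos",s["eef_pos"].round(2),"rot",s["tcp_rot"].round(4),"F",s["ft_force"].round(2),"t",round(s["t"],2),"open",round(s["opening"],3),"j6",s["joints"][5].round(2),"tool shift mm",(M.T@(np.array([x,y,z])-s["eef_pos"])).round(2))
E
python3 -c "
from h import *
go(*CAPS[0],400)"
```

```text
pos [ 253.04 -571.46  404.58] rot [-3.1413e+00  1.0000e-04 -1.1200e-01] F [ 0.62  0.1  -0.84] t 0.62 open 0.705 j6 0.42 tool shift mm [ 243.06 -802.14    4.78]
```

Request:
apply_moves([
  [0,0,0,0.005,-0.016,0,0],
  [0,0,0,0.01,-0.033,0,0],
  [0,0,0,0.01,-0.033,0,0],
  [0,0,0,0.01,-0.033,0,0],
  [0,0,0,0.01,-0.033,0,0],
])

```text
t: 1.03
eef_pos: [313.8, -427.6, 404.6]
tcp_rot: [-3.141, 0.0, -0.107]
ft_force: [0.5, -0.4, -0.1]
opening: 0.357
```

Request:
apply_moves([
  [0,0,0,0.01,-0.033,0,0],
  [0,0,0,0.01,-0.033,0,0],
  [0,0,0,0.01,-0.033,0,0],
  [0,0,0,0.01,-0.033,0,0],
  [0,0,0,0.01,-0.033,0,0],
])

```text
t: 1.45
eef_pos: [381.1, -268.8, 404.8]
tcp_rot: [3.141, -0.0, -0.107]
ft_force: [0.8, -0.3, 0.6]
opening: 0.025
```

Request:
apply_moves([
  [0,0,0,0.01,-0.033,0,0],
  [0,0,0,0.01,-0.033,0,0],
  [0,0,0,0.01,-0.033,0,0],
  [0,0,0,0.01,-0.033,0,0],
  [0,0,0,0.01,-0.033,0,0],
])

```text
t: 1.87
eef_pos: [448.5, -110.0, 404.8]
tcp_rot: [3.141, -0.0, -0.107]
ft_force: [0.7, 0.1, -0.4]
opening: 0.005
```

Request:
apply_moves([
  [0,0,0,0.01,-0.033,0,0],
  [0,0,0,0.01,-0.033,0,0],
  [0,0,0,0.01,-0.033,0,0],
  [0,0,0,0.01,-0.033,0,0],
  [0,0,0,0.01,-0.033,0,0],
])

```text
t: 2.28
eef_pos: [515.8, 48.9, 404.7]
tcp_rot: [3.142, -0.0, -0.107]
ft_force: [-0.2, -0.6, 0.1]
opening: 0.005
```

Request:
apply_moves([
  [0,0,0,0.01,-0.033,0.02,0],
  [0,0,0,0.01,-0.033,0.02,0],
  [0,0,0,0.01,-0.033,0.02,0],
  [0,0,0,0.004,-0.017,0.02,0],
  [0,0,0,0,0,0,0],
])

```text
t: 2.7
eef_pos: [561.8, 161.6, 320.8]
tcp_rot: [3.141, 0.005, -0.104]
ft_force: [-1.4, -0.2, -0.4]
opening: 0.008
```

```bash
python3 -c "
from h import *
go(*CAPS[0],275)
c=optics.read_camera('wrist');print({k:v for k,v in c.items() if k!='color'})
cv2.imwrite('pics/w1.png',c['color'][:,:,::-1])"
```

```text
pos [561.76 161.63 320.82] rot [ 3.1406  0.0047 -0.104 ] F [-1.4  -0.24 -0.4 ] t 2.7 open 0.008 j6 1.84 tool shift mm [ 18.7  -39.05  45.7 ]
{'fx': 373.8234949218003, 'fy': 373.8234949218003, 'cx': 276.16297913200617, 'cy': 211.59869044450392, 'distortion': array([-0.09767651,  0.        ,  0.        ,  0.        ,  0.        ]), 'T_tool_cam': array([[ 6.81440717e-05,  9.67910949e-01,  2.51293434e-01,
         7.11982702e+01],
       [ 9.99999908e-01, -1.72521339e-04,  3.93329927e-04,
        -1.70108977e-01],
       [ 4.24061822e-04,  2.51293384e-01, -9.67910872e-01,
         1.87994079e+01],
       [ 0.00000000e+00,  0.00000000e+00,  0.00000000e+00,
         1.00000000e+00]])}
```

View pics/w1.png

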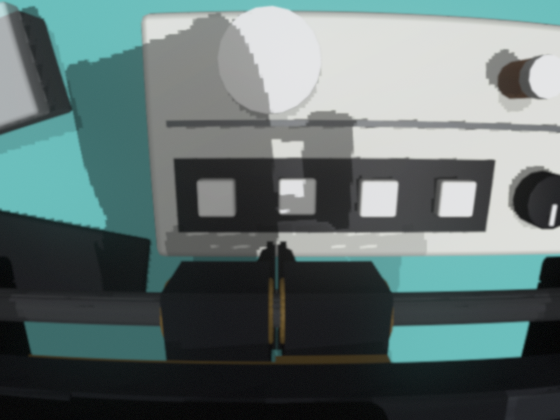

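The wrist view shows the closed fingertips at about (277,250) and the caps at (216,197), (297,196), (379,198) and (456,198). I'll go above cap 1 with the tips about 20 mm clear.

Request:
apply_moves([
  [0,0,0,0.006,-0.013,0.007,0],
  [0,0,0,0.006,-0.013,0.007,0],
  [0,0,0,0.006,-0.013,0.007,0],
  [0,0,0,0,0,0,0],
  [0,0,0,0,0,0,0],
])

```text
t: 3.17
eef_pos: [584.0, 196.1, 303.3]
tcp_rot: [3.141, 0.0, -0.106]
ft_force: [0.7, -0.8, -0.0]
opening: 0.003
```

```bash
cat >> h.py <<'E'
def wrist():
    s=env.state(); c=optics.read_camera("wrist"); M=R.from_euler("xyz",s["tcp_rot"]).as_matrix(); T=c["T_tool_cam"]
    c["eye"]=s["eef_pos"]+M@T[:3,3]; c["rotation"]=R.from_matrix(M@T[:3,:3]).as_euler("xyz"); return c
E
python3 -c "
from h import *
go(*CAPS[0],275)
c=wrist();cv2.imwrite('pics/w2.png',c['color'][:,:,::-1])
p=np.c_[CAPS,[70]*4]; q=(p-c['eye'])@rot(c)
print(cv2.projectPoints(q*[1,-1,-1],np.zeros(3),np.zeros(3),K(c),c['distortion'])[0][:,0].round(1))"
```

```text
pos [583.97 196.06 303.33] rot [ 3.1414e+00  4.0000e-04 -1.0620e-01] F [ 0.69 -0.76 -0.  ] t 3.17 open 0.003 j6 1.89 tool shift mm [-2.000e-02 -2.460e+00  2.833e+01]
[[272.4 236.4]
 [358.2 236.3]
 [441.4 235.9]
 [519.3 235.2]]
```

View pics/w2.png

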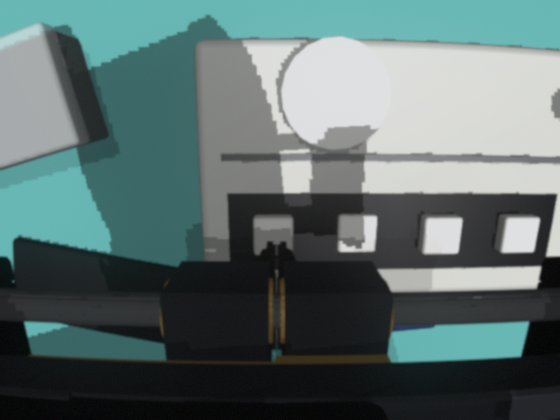

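Predicted and seen cap positions agree to about 2 px. I'll descend to about 3 mm above the cap 1 "up" height.

Request:
apply_moves([
  [0,0,0,0,-0.0025,0.016,0],
  [0,0,0,0,0,0.016,0],
  [0,0,0,0,0,0.008,0],
  [0,0,0,0,0,0,0],
  [0,0,0,0,0,0,0],
])

```text
t: 3.63
eef_pos: [584.1, 197.8, 264.0]
tcp_rot: [3.141, 0.0, -0.107]
ft_force: [0.5, -0.2, 0.3]
opening: 0.005
```

Request:
apply_moves([
  [0,0,0,0,0,0.001,0],
  [0,0,0,0,0,0,0],
  [0,0,0,0,0,0,0],
])

```text
t: 3.88
eef_pos: [584.1, 198.1, 263.4]
tcp_rot: [-3.141, -0.001, -0.107]
ft_force: [0.7, 0.3, -0.5]
opening: 0.004
```

Request:
apply_moves([
  [0,0,0,0,0,0.001,0],
  [0,0,0,0,0,0,0],
  [0,0,0,0,0,0,0],
])

```text
t: 4.13
eef_pos: [584.0, 198.1, 261.8]
tcp_rot: [3.142, -0.0, -0.107]
ft_force: [-0.6, -0.6, 1.2]
opening: -0.0
```

```bash
python3 -c "
from h import *
go(*CAPS[0],260)"
```

```text
pos [583.97 198.11 261.81] rot [ 3.1415e+00 -1.0000e-04 -1.0680e-01] F [-0.6  -0.6   1.19] t 4.13 open -0.0 j6 1.9 tool shift mm [ 0.19 -0.41  1.81]
```

Request:
apply_moves([
  [0,0,0,0,0,0,0],
])

```text
t: 4.22
eef_pos: [584.0, 198.1, 261.8]
tcp_rot: [3.142, -0.0, -0.107]
ft_force: [-0.1, 0.8, -0.5]
opening: 0.003
```

Request:
apply_moves([
  [0,0,0,0,0,0,0],
])

```text
t: 4.3
eef_pos: [584.0, 198.1, 261.7]
tcp_rot: [3.141, -0.0, -0.107]
ft_force: [0.1, -0.4, -0.3]
opening: 0.0
```

Request:
apply_moves([
  [0,0,0,0,0,0,0],
])

```text
t: 4.38
eef_pos: [584.0, 198.1, 261.7]
tcp_rot: [3.142, -0.0, -0.107]
ft_force: [-0.3, -0.2, -0.3]
opening: 0.003
```

Request:
apply_moves([
  [0,0,0,0,0,0.001,0],
])

```text
t: 4.47
eef_pos: [584.0, 198.1, 260.8]
tcp_rot: [3.142, -0.0, -0.107]
ft_force: [0.5, 0.9, 0.0]
opening: 0.006
```

Request:
apply_moves([
  [0,0,0,0,0,0,0],
])

```text
t: 4.55
eef_pos: [584.0, 198.1, 260.5]
tcp_rot: [3.141, 0.0, -0.107]
ft_force: [-0.4, 0.5, -0.5]
opening: 0.004
```

Request:
apply_moves([
  [0,0,0,0,0,0,0],
])

```text
t: 4.63
eef_pos: [583.9, 198.1, 260.6]
tcp_rot: [3.141, 0.0, -0.107]
ft_force: [-0.4, -0.6, 0.5]
opening: 0.003
```

Request:
apply_moves([
  [0,0,0,0,0,0,0],
])

```text
t: 4.72
eef_pos: [584.0, 198.1, 260.7]
tcp_rot: [3.141, 0.0, -0.107]
ft_force: [0.2, 0.5, 0.0]
opening: 0.002
```

Force noise is about 0.6 N and there is no contact yet. I'll continue in 0.5 mm steps.

Request:
apply_moves([
  [0,0,0,0,0,0.0005,0],
  [0,0,0,0,0,0,0],
])

```text
t: 4.88
eef_pos: [584.0, 198.1, 260.3]
tcp_rot: [3.142, -0.0, -0.107]
ft_force: [0.5, 0.0, 1.4]
opening: 0.005
```

Request:
apply_moves([
  [0,0,0,0,0,0,0],
])

```text
t: 4.97
eef_pos: [584.0, 198.1, 260.3]
tcp_rot: [3.142, -0.0, -0.107]
ft_force: [0.4, 0.5, 1.6]
opening: 0.009
```

Request:
apply_moves([
  [0,0,0,0,0,0.0005,0],
  [0,0,0,0,0,0,0],
])

```text
t: 5.13
eef_pos: [584.0, 198.1, 259.7]
tcp_rot: [3.142, -0.0, -0.107]
ft_force: [-0.3, 0.1, 2.3]
opening: 0.004
```

Request:
apply_moves([
  [0,0,0,0,0,0,0],
])

```text
t: 5.22
eef_pos: [584.0, 198.1, 259.7]
tcp_rot: [3.142, -0.0, -0.107]
ft_force: [-0.2, 0.1, 3.1]
opening: 0.005
```

Request:
apply_moves([
  [0,0,0,0,0,0.0005,0],
  [0,0,0,0,0,0,0],
])

```text
t: 5.38
eef_pos: [584.0, 198.1, 259.2]
tcp_rot: [3.142, -0.0, -0.107]
ft_force: [-0.6, -0.5, 2.8]
opening: 0.004
```

Request:
apply_moves([
  [0,0,0,0,0,0,0],
])

```text
t: 5.47
eef_pos: [584.0, 198.1, 259.2]
tcp_rot: [3.142, -0.0, -0.107]
ft_force: [-0.7, 0.2, 1.6]
opening: 0.004
```

Request:
apply_moves([
  [0,0,0,0,0,0,0],
])

```text
t: 5.55
eef_pos: [584.0, 198.1, 259.2]
tcp_rot: [3.142, -0.0, -0.107]
ft_force: [1.0, -0.8, 2.1]
opening: 0.007
```

Key 1 gives at the "up" height: contact at TCP z about 260.4, about 2.2 N at 259.2. It is up and tapped, so on to key 2.

Request:
apply_moves([
  [0,0,0,0,0,-0.012,0],
  [0,0,0,0,0.013,0,0],
  [0,0,0,0,0.013,0,0],
  [0,0,0,0,0.013,0,0],
  [0,0,0,0,0.013,0,0],
])

```text
t: 5.97
eef_pos: [578.1, 144.6, 271.1]
tcp_rot: [3.141, 0.0, -0.107]
ft_force: [-0.1, -1.1, -0.8]
opening: 0.003
```

Request:
apply_moves([
  [0,0,0,0,0,0,0],
  [0,0,0,0,0,0.005,0],
  [0,0,0,0,0,0.005,0],
  [0,0,0,0,0,0,0],
  [0,0,0,0,0,0,0],
])

```text
t: 6.38
eef_pos: [578.4, 146.8, 260.6]
tcp_rot: [3.141, 0.001, -0.106]
ft_force: [0.1, 0.3, -0.3]
opening: 0.002
```

Request:
apply_moves([
  [0,0,0,0,0,0.001,0],
  [0,0,0,0,0,0,0],
  [0,0,0,0,0,0,0],
])

```text
t: 6.63
eef_pos: [578.4, 146.7, 260.2]
tcp_rot: [3.141, -0.0, -0.106]
ft_force: [-0.0, 0.9, -0.2]
opening: 0.004
```

Request:
apply_moves([
  [0,0,0,0,0,0,0],
])

```text
t: 6.72
eef_pos: [578.4, 146.6, 260.3]
tcp_rot: [3.142, -0.0, -0.107]
ft_force: [0.4, -0.6, -0.4]
opening: 0.005
```

Request:
apply_moves([
  [0,0,0,0,0,0.001,0],
  [0,0,0,0,0,0,0],
])

```text
t: 6.88
eef_pos: [578.4, 146.4, 259.1]
tcp_rot: [3.141, 0.0, -0.107]
ft_force: [0.2, -0.0, 0.0]
opening: 0.004
```

Request:
apply_moves([
  [0,0,0,0,0,0,0],
])

```text
t: 6.97
eef_pos: [578.4, 146.4, 259.2]
tcp_rot: [3.142, -0.0, -0.107]
ft_force: [-1.7, 0.4, 0.1]
opening: 0.009
```

Request:
apply_moves([
  [0,0,0,0,0,0,0],
])

```text
t: 7.05
eef_pos: [578.4, 146.4, 259.2]
tcp_rot: [3.142, -0.0, -0.107]
ft_force: [0.1, -0.1, 0.3]
opening: 0.003
```

There is no contact on key 2 at 259.2, so it looks low. I'll continue down to where a latched cap should be.

Request:
apply_moves([
  [0,0,0,0,0,0.001,0],
  [0,0,0,0,0,0,0],
])

```text
t: 7.22
eef_pos: [578.4, 146.4, 258.1]
tcp_rot: [3.141, 0.0, -0.107]
ft_force: [0.6, -0.6, 0.1]
opening: 0.0
```

Request:
apply_moves([
  [0,0,0,0,0,0.001,0],
  [0,0,0,0,0,0,0],
  [0,0,0,0,0,0,0],
])

```text
t: 7.47
eef_pos: [578.4, 146.4, 257.1]
tcp_rot: [3.141, 0.0, -0.107]
ft_force: [-0.1, -0.6, 0.1]
opening: 0.0
```

Request:
apply_moves([
  [0,0,0,0,0,0.001,0],
  [0,0,0,0,0,0,0],
  [0,0,0,0,0,0,0],
])

```text
t: 7.72
eef_pos: [578.4, 146.4, 256.1]
tcp_rot: [3.141, 0.0, -0.107]
ft_force: [-0.5, -1.0, 0.2]
opening: 0.004
```

Request:
apply_moves([
  [0,0,0,0,0,0,0],
])

```text
t: 7.8
eef_pos: [578.4, 146.4, 256.2]
tcp_rot: [3.142, -0.0, -0.107]
ft_force: [-0.2, 0.3, -0.2]
opening: 0.001
```

Request:
apply_moves([
  [0,0,0,0,0,0,0],
])

```text
t: 7.88
eef_pos: [578.4, 146.4, 256.2]
tcp_rot: [3.142, -0.0, -0.107]
ft_force: [-0.2, 0.1, 0.7]
opening: 0.006
```

Request:
apply_moves([
  [0,0,0,0,0,0.0004,0],
  [0,0,0,0,0,0,0],
])

```text
t: 8.05
eef_pos: [578.4, 146.4, 255.7]
tcp_rot: [3.141, 0.0, -0.107]
ft_force: [-0.3, -0.4, 0.6]
opening: 0.007
```

Request:
apply_moves([
  [0,0,0,0,0,0,0],
])

```text
t: 8.13
eef_pos: [578.4, 146.4, 255.8]
tcp_rot: [3.141, 0.0, -0.107]
ft_force: [-0.7, -0.2, 0.0]
opening: 0.003
```

Request:
apply_moves([
  [0,0,0,0,0,0.0002,0],
  [0,0,0,0,0,0,0],
])

```text
t: 8.3
eef_pos: [578.4, 146.4, 255.6]
tcp_rot: [3.142, 0.0, -0.107]
ft_force: [0.5, -0.7, -0.7]
opening: 0.008
```

Request:
apply_moves([
  [0,0,0,0,0,0,0],
])

```text
t: 8.38
eef_pos: [578.4, 146.4, 255.6]
tcp_rot: [3.141, 0.0, -0.107]
ft_force: [-0.2, 0.3, 1.1]
opening: 0.0
```

Request:
apply_moves([
  [0,0,0,0,0,0,0],
])

```text
t: 8.47
eef_pos: [578.4, 146.4, 255.6]
tcp_rot: [3.141, -0.0, -0.107]
ft_force: [0.1, 0.3, 0.4]
opening: 0.004
```

Request:
apply_moves([
  [0,0,0,0,0,0.0002,0],
  [0,0,0,0,0,0,0],
])

```text
t: 8.63
eef_pos: [578.4, 146.4, 255.4]
tcp_rot: [3.142, -0.0, -0.107]
ft_force: [0.6, -0.8, -0.0]
opening: 0.006
```

Request:
apply_moves([
  [0,0,0,0,0,0,0],
])

```text
t: 8.72
eef_pos: [578.4, 146.4, 255.4]
tcp_rot: [3.142, -0.0, -0.107]
ft_force: [-0.2, 0.3, -0.7]
opening: 0.008
```

Request:
apply_moves([
  [0,0,0,0,0,0,0],
])

```text
t: 8.8
eef_pos: [578.4, 146.4, 255.4]
tcp_rot: [3.142, -0.0, -0.107]
ft_force: [0.1, 0.3, 0.5]
opening: 0.005
```

Request:
apply_moves([
  [0,0,0,0,0,0.0002,0],
  [0,0,0,0,0,0,0],
])

```text
t: 8.97
eef_pos: [578.4, 146.4, 255.3]
tcp_rot: [3.141, -0.0, -0.107]
ft_force: [0.4, -0.7, 1.8]
opening: 0.002
```

Request:
apply_moves([
  [0,0,0,0,0,0,0],
])

```text
t: 9.05
eef_pos: [578.4, 146.4, 255.3]
tcp_rot: [3.142, -0.0, -0.107]
ft_force: [-0.2, -0.5, 0.9]
opening: 0.006
```

Request:
apply_moves([
  [0,0,0,0,0,0,0],
])

```text
t: 9.13
eef_pos: [578.4, 146.4, 255.3]
tcp_rot: [3.142, -0.0, -0.107]
ft_force: [0.3, -0.6, 2.3]
opening: 0.005
```

Request:
apply_moves([
  [0,0,0,0,0,0,0],
])

```text
t: 9.22
eef_pos: [578.4, 146.4, 255.3]
tcp_rot: [3.142, -0.0, -0.107]
ft_force: [-0.7, 0.3, 1.6]
opening: 0.006
```

Request:
apply_moves([
  [0,0,0,0,0,0,0],
])

```text
t: 9.3
eef_pos: [578.4, 146.4, 255.3]
tcp_rot: [3.142, -0.0, -0.107]
ft_force: [-0.8, -0.5, 1.4]
opening: 0.004
```

Request:
apply_moves([
  [0,0,0,0,0,0,0],
])

```text
t: 9.38
eef_pos: [578.4, 146.4, 255.3]
tcp_rot: [3.142, -0.0, -0.107]
ft_force: [-0.5, -1.4, 2.4]
opening: 0.002
```

Key 2 carries a steady 1.7 N or so at TCP z 255.3, 5 mm lower than key 1, so it is the latched one. I'll still tap keys 3 and 4.

Request:
apply_moves([
  [0,0,0,0,0,-0.016,0],
  [0,0,0,0,0.013,0,0],
  [0,0,0,0,0.013,0,0],
  [0,0,0,0,0.013,0,0],
  [0,0,0,0,0.013,0,0],
])

```text
t: 9.8
eef_pos: [572.5, 92.9, 270.7]
tcp_rot: [3.141, 0.001, -0.107]
ft_force: [0.1, 0.4, -0.3]
opening: 0.001
```

Request:
apply_moves([
  [0,0,0,0,0,0,0],
  [0,0,0,0,0,0.005,0],
  [0,0,0,0,0,0.005,0],
  [0,0,0,0,0,0,0],
  [0,0,0,0,0,0,0],
])

```text
t: 10.22
eef_pos: [572.9, 95.0, 260.7]
tcp_rot: [3.141, 0.001, -0.106]
ft_force: [0.2, -0.0, 0.6]
opening: 0.005
```

Request:
apply_moves([
  [0,0,0,0,0,0.001,0],
  [0,0,0,0,0,0,0],
  [0,0,0,0,0,0,0],
])

```text
t: 10.47
eef_pos: [572.8, 95.0, 260.3]
tcp_rot: [-3.141, -0.0, -0.106]
ft_force: [-0.4, 1.7, 1.2]
opening: 0.006
```

Request:
apply_moves([
  [0,0,0,0,0,0.001,0],
  [0,0,0,0,0,0,0],
])

```text
t: 10.63
eef_pos: [572.9, 94.9, 259.2]
tcp_rot: [-3.141, -0.0, -0.107]
ft_force: [-0.7, 1.1, 2.9]
opening: 0.002
```

Request:
apply_moves([
  [0,0,0,0,0,0,0],
])

```text
t: 10.72
eef_pos: [572.9, 94.8, 259.3]
tcp_rot: [-3.142, -0.0, -0.107]
ft_force: [-0.2, 1.6, 1.9]
opening: 0.005
```

Request:
apply_moves([
  [0,0,0,0,0,0,0],
])

```text
t: 10.8
eef_pos: [572.9, 94.8, 259.3]
tcp_rot: [-3.142, -0.0, -0.107]
ft_force: [-1.4, 2.6, 2.1]
opening: 0.005
```

Request:
apply_moves([
  [0,0,0,0,0,0,0],
])

```text
t: 10.88
eef_pos: [572.9, 94.8, 259.3]
tcp_rot: [-3.142, -0.0, -0.107]
ft_force: [-0.6, 2.0, 1.8]
opening: 0.004
```

Key 3 is up: it gives about 2.1 N at the up height. Key 4 next.

Request:
apply_moves([
  [0,0,0,0,0,-0.012,0],
  [0,0,0,0,0.013,0,0],
  [0,0,0,0,0.013,0,0],
  [0,0,0,0,0.013,0,0],
  [0,0,0,0,0.013,0,0],
])

```text
t: 11.3
eef_pos: [567.0, 41.2, 270.7]
tcp_rot: [3.141, 0.001, -0.107]
ft_force: [-0.2, 0.0, -0.2]
opening: -0.001
```

Request:
apply_moves([
  [0,0,0,0,0,0,0],
  [0,0,0,0,0,0.005,0],
  [0,0,0,0,0,0.004,0],
  [0,0,0,0,0,0,0],
  [0,0,0,0,0,0,0],
])

```text
t: 11.72
eef_pos: [567.3, 43.4, 261.7]
tcp_rot: [3.141, 0.001, -0.106]
ft_force: [-0.1, 0.4, 0.3]
opening: 0.008
```

Request:
apply_moves([
  [0,0,0,0,0,0,0],
  [0,0,0,0,0,0,0],
  [0,0,0,0,0,0.001,0],
  [0,0,0,0,0,0,0],
])

```text
t: 12.05
eef_pos: [567.3, 43.2, 261.2]
tcp_rot: [3.141, -0.0, -0.106]
ft_force: [-0.6, 0.7, -0.3]
opening: 0.004
```

Request:
apply_moves([
  [0,0,0,0,0,0.001,0],
  [0,0,0,0,0,0,0],
])

```text
t: 12.22
eef_pos: [567.4, 43.0, 260.2]
tcp_rot: [-3.142, -0.0, -0.107]
ft_force: [0.2, 1.4, 0.6]
opening: 0.006
```

Request:
apply_moves([
  [0,0,0,0,0,0.001,0],
  [0,0,0,0,0,0,0],
])

```text
t: 12.38
eef_pos: [567.4, 43.1, 259.2]
tcp_rot: [-3.142, -0.0, -0.107]
ft_force: [-0.4, 0.9, 1.2]
opening: 0.006
```

Request:
apply_moves([
  [0,0,0,0,0,0,0],
])

```text
t: 12.47
eef_pos: [567.4, 43.1, 259.3]
tcp_rot: [-3.142, -0.0, -0.107]
ft_force: [-0.1, 1.1, 2.1]
opening: 0.005
```

Request:
apply_moves([
  [0,0,0,0,0,0,0],
])

```text
t: 12.55
eef_pos: [567.4, 43.0, 259.3]
tcp_rot: [-3.142, -0.0, -0.107]
ft_force: [0.6, 1.5, 2.2]
opening: 0.003
```

Request:
apply_moves([
  [0,0,0,0,0,0,0],
])

```text
t: 12.63
eef_pos: [567.4, 43.0, 259.3]
tcp_rot: [-3.142, -0.0, -0.107]
ft_force: [1.1, 1.8, 2.4]
opening: 0.004
```

Key 4 is up as well, at about 2.2 N. I'll return to key 2 and press it fully in.

Request:
apply_moves([
  [0,0,0,0,0,-0.012,0],
  [0,0,0,0,-0.026,0,0],
  [0,0,0,0,-0.026,0,0],
  [0,0,0,0,-0.026,0,0],
  [0,0,0,0,-0.026,0,0],
])

```text
t: 13.05
eef_pos: [578.4, 147.3, 271.1]
tcp_rot: [3.141, 0.0, -0.107]
ft_force: [0.0, -0.9, 0.9]
opening: 0.002
```

Request:
apply_moves([
  [0,0,0,0,0,0,0],
  [0,0,0,0,0,0.005,0],
  [0,0,0,0,0,0.005,0],
  [0,0,0,0,0,0.005,0],
  [0,0,0,0,0,0,0],
])

```text
t: 13.47
eef_pos: [578.4, 145.4, 255.2]
tcp_rot: [3.141, 0.001, -0.108]
ft_force: [-1.3, -0.2, 3.1]
opening: 0.007
```

Request:
apply_moves([
  [0,0,0,0,0,0.001,0],
  [0,0,0,0,0,0.001,0],
  [0,0,0,0,0,0.001,0],
  [0,0,0,0,0,0,0],
  [0,0,0,0,0,0,0],
])

```text
t: 13.88
eef_pos: [578.5, 146.1, 253.4]
tcp_rot: [3.141, -0.0, -0.107]
ft_force: [-1.9, -3.2, 4.3]
opening: 0.006
```

Request:
apply_moves([
  [0,0,0,0,0,0.0005,0],
  [0,0,0,0,0,0,0],
  [0,0,0,0,0,0,0],
])

```text
t: 14.13
eef_pos: [578.5, 146.3, 252.9]
tcp_rot: [3.141, -0.0, -0.107]
ft_force: [-1.9, -3.7, 5.0]
opening: 0.001
```

Request:
apply_moves([
  [0,0,0,0,0,0.0005,0],
  [0,0,0,0,0,0,0],
  [0,0,0,0,0,0,0],
])

```text
t: 14.38
eef_pos: [578.5, 146.4, 252.6]
tcp_rot: [3.141, -0.001, -0.107]
ft_force: [-1.9, -4.0, 8.5]
opening: 0.007
```

It bottoms out at z 252.6 with 8.5 N. I'll release, then re-touch lightly to check that it stands up.

Request:
apply_moves([
  [0,0,0,0,0,-0.004,0],
  [0,0,0,0,0,-0.008,0],
  [0,0,0,0,0,0,0],
  [0,0,0,0,0,0,0],
  [0,0,0,0,0,0,0],
])

```text
t: 14.8
eef_pos: [578.3, 146.6, 264.1]
tcp_rot: [-3.142, 0.0, -0.107]
ft_force: [0.5, 0.8, -0.4]
opening: 0.005
```

Request:
apply_moves([
  [0,0,0,0,0,0.003,0],
  [0,0,0,0,0,0.002,0],
  [0,0,0,0,0,0,0],
  [0,0,0,0,0,0,0],
  [0,0,0,0,0,0,0],
])

```text
t: 15.22
eef_pos: [578.4, 146.5, 259.2]
tcp_rot: [-3.142, 0.0, -0.107]
ft_force: [-0.6, 1.4, 1.2]
opening: 0.004
```

Request:
apply_moves([
  [0,0,0,0,0,0,0],
])

```text
t: 15.3
eef_pos: [578.4, 146.5, 259.2]
tcp_rot: [-3.142, 0.0, -0.107]
ft_force: [-0.9, 1.8, 2.6]
opening: 0.007
```

Request:
apply_moves([
  [0,0,0,0,0,0,0],
])

```text
t: 15.38
eef_pos: [578.4, 146.5, 259.3]
tcp_rot: [-3.142, 0.0, -0.107]
ft_force: [0.1, 1.8, 2.1]
opening: 0.005
```

Request:
apply_moves([
  [0,0,0,0,0,-0.01,0],
  [0,0,0,0,0,-0.03,0],
  [0,0,0,-0.02,0,-0.03,0],
  [0,0,0,-0.02,0,-0.02,0],
  [0,0,0,0,0,0,0],
])

```text
t: 15.8
eef_pos: [536.6, 151.0, 353.5]
tcp_rot: [-3.141, -0.004, -0.106]
ft_force: [1.2, 1.1, 0.4]
opening: 0.003
```

Request:
apply_moves([
  [0,0,0,0,0,0,0],
  [0,0,0,0,0,0,0],
  [0,0,0,0,0,0,0],
  [0,0,0,0,0,0,0],
  [0,0,0,0,0,0,0],
])

```text
t: 16.22
eef_pos: [539.1, 150.5, 348.2]
tcp_rot: [3.141, 0.001, -0.107]
ft_force: [0.0, 0.2, -0.1]
opening: 0.004
```

```bash
python3 -c "
from h import *
go(*CAPS[1],340)
c=wrist();cv2.imwrite('pics/w3.png',c['color'][:,:,::-1])"
```

```text
pos [539.06 150.54 348.23] rot [ 3.1411e+00  1.5000e-03 -1.0710e-01] F [ 0.02  0.25 -0.09] t 16.22 open 0.004 j6 1.83 tool shift mm [39.82 -0.52  8.17]
```

View pics/w3.png

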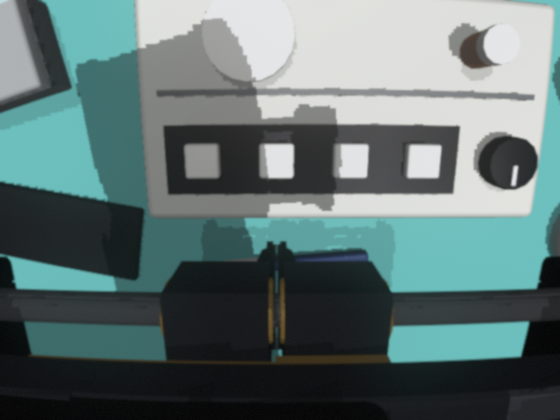

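The image shows four equal caps at (202,161), (277,160), (351,160) and (424,161). The bystanders are undisturbed, and the re-touch of key 2 met it at the up height. I'm handing in.

```bash
python3 -c "
from cell import env
print(env.job_done())"
```

```text
the job is handed in; nothing more can be done
None
```

Key 2 was the latched one. I pressed it fully in and released it, all four keys now stand up, and the job is handed in at about 16 s. No verdict is reported.

- **Taps, in order 1 to 4:** Keys 1, 3 and 4 gave way at about 2.2 N at the up height, pushed only about 1 mm. Key 2 was met 5 mm lower and held firm at about 1.7 N.
- **Press:** Key 2 went in to its stop at 8.5 N. A light re-touch after release met it at the up height, at about 2 N.
- **Last checks:** The final wrist picture shows four similar caps, with the dish and vial in place. I did not re-measure the loose things, and the ones at the edge of the picture are only partly in view. The arm was clear of everything, with the force reading near zero. No check failed or disagreed.

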